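Show which spare foot goes on the bare corner

ROBOT

A 6-joint arm with a two-finger parallel gripper is mounted at the origin on the work surface. World frame = base frame: x ahead of the robot, y to its left, z up, the work surface at z = 0. Lengths are in m, angles in rad, forces in N, time in s.
With the tool pointing down it reaches from about 0.425 to 0.95 m from the base axis. Payload 3.5 kg.
Tool frame: the origin (TCP) lies on the mounting face of the last link; the fingertips stand 173 mm ahead of it and the grasp point (between the pads) lies 155 mm ahead of it; z points along the fingers, x is the direction in which the jaws open and shut, and the axes are right-handed (so a half turn about z gives the same grasp; the last joint's range is limited). The gripper opens to 85 mm and grips with 20 to 120 N. Pads are 22 mm wide; open, the fingers measure 114 mm over their backs; the gripper's body (76 mm by 85 mm) begins 54 mm behind the grasp point. The pads swing forward as they close: fully open they stand 13 mm farther back than shut.
Start: joints at [-1.438, 0.286, 1.577, -0, 1.279, -0.15], TCP at [0.188, -0.648, 0.405] pointing down, gripper open.
Joint ranges: [-2.77, 2.77], [-0.9, 2.22], [0.21, 2.48], [-1.53, 4.67], [0.24, 2.81], [-2.84, 2.84]. Speed limits (rad/s): [2.79, 2.79, 3.14, 3.14, 3.14, 3.14].

INTERFACE

Orientations are given as a unit quaternion [x, y, z, w].
In Python, from plant import get_state, read_camera, sign_off gives the robot as it stands.
- The arm moves only by the shell command python3 -m jog 'ROWS' [FORCE]. ROWS is JSON, a list of rows, each an object of numbers: "grip": the closure, from 0 (fully open) to 1 (shut); "x", "y", "z": the shift along the tool's x, y, z in mm; "rx", "ry", "rz": the turn, a rotation vector about the tool's x, y, z in degrees. A call has 1 to 8 rows; each row shifts and turns the commanded pose from where the row before left it, along the tool's axes as they then stand; what a row does not reach is not made up. A row lasts 1/12 s, in which the tool goes at most 41.7 mm and 7.16 degrees, less where a joint would pass 70% of its speed; a pose out of reach is approached as far as the arm can. A call with a gripper value outside its range is refused whole. The fingers move at their own pace and stop on an object; FORCE is the grip in N (left out, the last holds). Time passes only in rows, so rows that do not move let the fingers close. It gives the time, the measured TCP pose, the force and the opening at its end, in the units of the state.
- get_state(): the state, without advancing time (a new reading comes with each control period).
- read_camera(name): name is "scene" or "top"; returns a dict with "frame" (480x640x3 uint8, red, green, blue), "intrinsics" (3x3 intrinsics, pixels), "R" (3x3) and "t" (3): a world point X has camera coordinates R X + t. Camera axes: x right, y down, z forward; pixel columns grow to the right and rows downward; lengths in m; the calibration is good to about 2 mm. A picture is of the moment at which its call begins. There is no depth.
- sign_off(): hands the job in, once; it reports no verdict.
The state is a dict: "time": time; "qpos": joint angles; "dq": joint speeds; "joint_efforts": joint torques, N m; "eef_pos": TCP position; "tcp_rot": TCP orientation; "contact_force": force on the tool from outside, world axes, zero at the start; "wrist_torque": the same for the moment, N m; "opening": opening from 0.0 (shut) to 1.0 (fully open).
Only numpy, scipy, OpenCV 4.12 (cv2) and the standard library are available. Lean on these libraries where they do the work, as an engineer would, in place of code of your own. Each camera call takes 0.05 s, during which the arm holds its last target.

TASK

A wooden box stands upturned on the bench with three of its four bun feet still fitted. Show the restorer what to fit where: point with the fingertips at the one spare in the tray that matches those feet, two to three centimetres straight above it, and hold still there for two seconds; then point in the same way at the bare corner of the box where it belongs, hold again, and finish still pointing there. Touch and move nothing, and do not come down over any other spare or any fitted foot on the way.

Things in the scene. Friction and masses are not known exactly. Their poses are not given: they have to be found in the camera images.
- box: Small dark wooden box, upturned on a cork pad (part of it, 220 x 160 x 8 mm), loose; 200 mm (x) by 140 mm (y), its flat underside facing up 108 mm above the bench. Origin: middle of the pad, on the bench; z up. Bun feet at three corners, 76 mm in x and 46 mm in y from the middle; the corner at x +76, y -46 is bare. At any yaw, to the robot's left or right, the tray on the other side.
- bare_corner (a point): The bare corner of the upturned box: a pale round patch, 31 mm across, with a dark 8 mm dowel hole in its middle, flat in the underside, 108 mm above the bench. The point is the middle of the patch; z up.
- fitted_a (a point): Fitted bun foot: turned wood, 44 mm diameter, 28 mm high. The point is the middle of its top, 136 mm above the bench.
- fitted_b (a point): Fitted bun foot, like fitted_a, at another corner; middle of its top, 136 mm above the bench.
- fitted_c (a point): Fitted bun foot, like fitted_a, at another corner; middle of its top, 136 mm above the bench.
- tray: Shallow wooden sorting tray, fixed to the bench, 168 mm (x) by 246 mm (y), rim 30 mm high, partitions 25 mm high, six compartments about 75 mm square (2 along x, 3 along y), one spare in each. Origin: centre of its underside; z up.
- spare_bun_top (a point): The spare that matches the fitted feet: turned wooden bun foot, 44 mm diameter, 28 mm high, the same shape and size as those on the box; its top is 34 mm above the bench. Stands loose on the tray's 6 mm floor, in any one of the six compartments. The point is the middle of its top; z up.
- spare_small_bun_top (a point): Small bun foot, same form but only 28 mm diameter and 18 mm high: not the match. Stands loose on the tray's 6 mm floor, in any one of the six compartments. The point is the middle of its top; z up.
- spare_block_top (a point): Square stepped block foot, 42 mm wide at the bottom, 28 mm high: not the match. Stands loose on the tray's 6 mm floor, in any one of the six compartments. The point is the middle of its top; z up.
- spare_tall_top (a point): Tall slender turned foot, 36 mm wide at the bottom, 48 mm high: not the match. Stands loose on the tray's 6 mm floor, in any one of the six compartments. The point is the middle of its top; z up.
- spare_knob_top (a point): Mushroom-shaped drawer knob on a thin stem, 40 mm diameter, 34 mm high: not a foot. Stands loose on the tray's 6 mm floor, in any one of the six compartments. The point is the middle of its top; z up.
- spare_castor_top (a point): Brass castor, wheel up, on a 38 mm square plate, 44 mm high: not a wooden foot. Stands loose on the tray's 6 mm floor, in any one of the six compartments. The point is the middle of its top; z up.
- glue: White glue bottle with yellow cap, 56 mm diameter, 150 mm high, standing loose at the right-hand side of the work (-y). Origin: centre of its underside.
- screw_jar: Jar with a steel cap, 68 mm diameter, 85 mm high, standing loose at the left-hand side of the work (+y). Origin: centre of its underside.
- driver: Screwdriver lying loose beyond the work (+x), about crosswise.
Mind the look-alikes: they are no part of the job. What is shaped like the part that bears spare_bun_top but blue, orange or turquoise is not meant.

How it is judged:
By the outcome, as a careful person would: the job done as asked, in the order asked, and still so for the second after the job is handed in, with the robot touching nothing.
It also fails if it takes over 45 s, if anything falls off the work surface, if the arm or the gripper's body presses on something with over 40 N, if the wrist force passes 120 N, or if a joint passes its speed limit or range.

## Working session

There is one attempt and no reset: what is moved stays moved. The work goes in short steps, Python scripts to look and compute and a shell command to move; the robot and the scene stay as the last step left them, time stands still between calls to the robot, and variables do not carry over. Pictures are saved under pics/ and viewed, and the job is handed in when it is done.

```bash
mkdir -p pics
python3 - <<'E'
from plant import *
import cv2
for n in("scene","top"):
    c=read_camera(n); cv2.imwrite(f"pics/{n}0.png",c["frame"][:,:,::-1]); print(n,c["intrinsics"],c["R"],c["t"])
print(get_state())
E
```

```text
scene [[510.10234718   0.         324.49960345]
 [  0.         510.10234718 251.92633141]
 [  0.           0.           1.        ]] [[ 0.67812779  0.73473024 -0.01772496]
 [ 0.57110856 -0.54198428 -0.61651282]
 [-0.46257726  0.4079516  -0.78714533]] [-0.41547778 -0.26917307  1.52711131]
top [[487.51629776   0.         308.60995483]
 [  0.         487.51629776 242.35325283]
 [  0.           0.           1.        ]] [[ 0.011258   -0.99981239  0.01576214]
 [-0.98667586 -0.01366597 -0.1621234 ]
 [ 0.16230839 -0.01372694 -0.9866446 ]] [-0.02890027  0.63906587  1.4123244 ]
{'time': 0.1, 'qpos': array([-1.43802301e+00,  2.87115653e-01,  1.57802822e+00,  1.27239908e-06,
        1.27863823e+00, -1.49973382e-01]), 'dq': array([-0.00145441, -0.00148646, -0.00208275,  0.00011523,  0.00261392,
        0.00102947]), 'joint_efforts': array([ 4.07994648e-04, -4.07298338e+01, -2.93699992e+01, -1.92056441e-04,
        3.39662416e-03,  2.65537693e-06]), 'eef_pos': array([ 0.18833662, -0.64795733,  0.40346067]), 'tcp_rot': array([ 7.99685077e-01, -6.00418670e-01, -7.66968096e-04, -7.81143581e-04]), 'contact_force': array([ 0.20861849,  0.15801938, -0.01185423]), 'wrist_torque': array([ 0.02666287, -0.00135063,  0.05092501]), 'opening': 1.0002173340300191}
```

View pics/scene0.png

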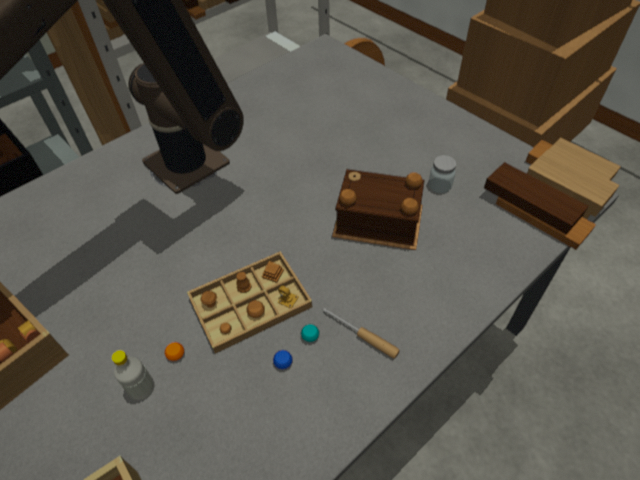

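View pics/top0.png

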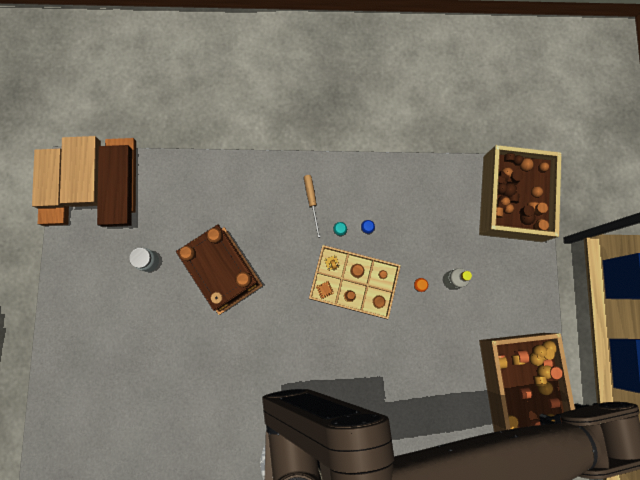

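The top view shows the box on the left, with its pale patch near (216,297), and the tray in the middle. The round brown spares sit near (357,270), (378,301), (350,296) and (382,274), so I'll enlarge these to tell them apart.

Run:
```python
import cv2,numpy as np
a=cv2.imread("pics/top0.png");b=cv2.imread("pics/scene0.png")
r=lambda i,x,y,w,h,s:cv2.resize(i[y:y+h,x:x+w],None,fx=s,fy=s,interpolation=cv2.INTER_CUBIC)
cv2.imwrite("pics/c1.png",r(a,300,240,110,85,7))
cv2.imwrite("pics/c2.png",r(b,185,250,130,100,6))
cv2.imwrite("pics/c3.png",np.hstack([r(a,170,220,100,100,4),r(b,330,165,100,100,4)]))
```

```text
(no output)
```

View pics/c1.png

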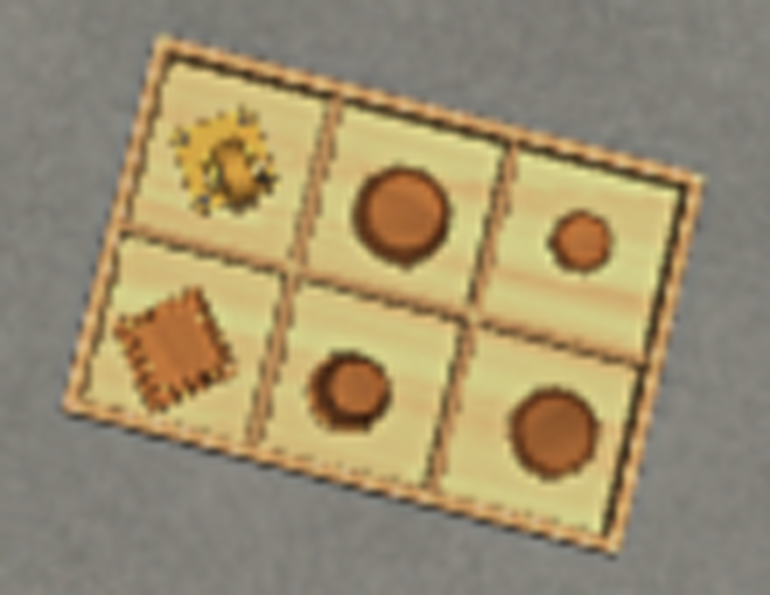

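View pics/c2.png

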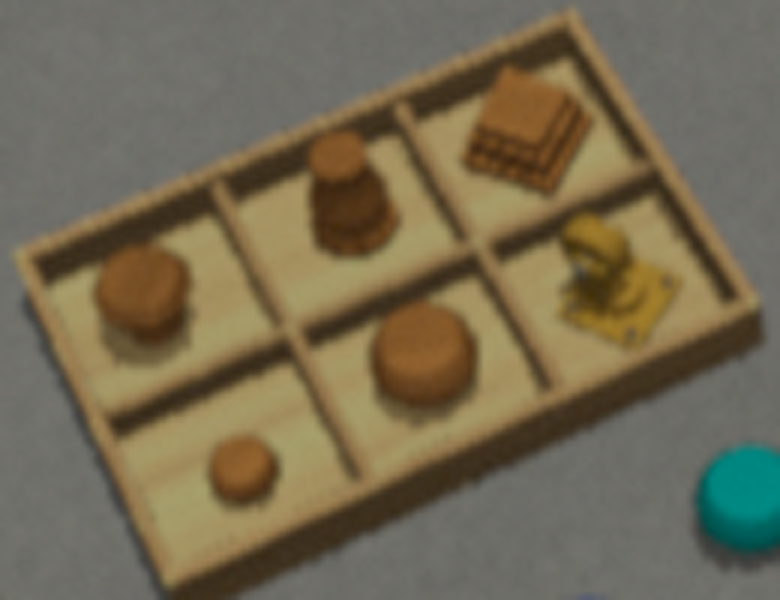

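View pics/c3.png

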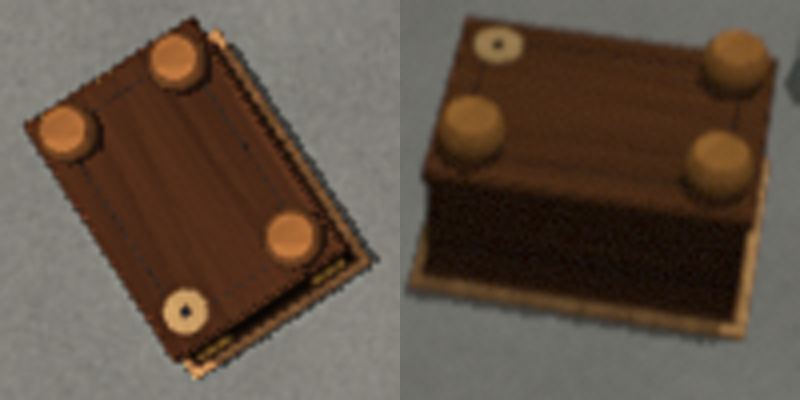

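Candidates in the top view:
- **(357,270):** a wide, squat bun with no stem. It fits the description.
- **(378,301):** a mushroom knob, overhanging its stem in the scene crop.
- **(350,296):** the tall foot.
- **(382,274):** the small bun.
- **Blue, turquoise and orange ones:** outside the tray, so not meant.

The spare is therefore (357,270) in top and about (256,306) in scene. Next I triangulate.

```bash
cat > h.py <<'E'
from plant import *
import numpy as np, cv2
C={n:read_camera(n) for n in("scene","top")}
def tri(pt,ps):
    P=[C[n]["intrinsics"]@np.c_[C[n]["R"],C[n]["t"]] for n in("top","scene")]
    X=cv2.triangulatePoints(P[0],P[1],np.array(pt,float).reshape(2,1),np.array(ps,float).reshape(2,1))[:,0];X=X[:3]/X[3]
    e=[]
    for p,q in zip(P,(pt,ps)):
        u=p@np.r_[X,1];e.append(u[:2]/u[2]-q)
    return X,np.round(e,1).tolist()
def onz(n,p,z):
    c=C[n];d=c["R"].T@np.linalg.solve(c["intrinsics"],np.r_[p,1]);o=-c["R"].T@c["t"];return o+d*(z-o[2])/d[2]
E
python3 - <<'E'
from h import *
f=lambda X,Y,s,x,y:((X+.5)/s-.5+x,(Y+.5)/s-.5+y)
d={"bun":((403,210,7,300,240),(426,335,6,185,250),.034),"patch":((185,312,4,170,220),(98,44,4,330,165),.108),
"fa":((66,130,4,170,220),(74,115,4,330,165),.136),"fb":((178,59,4,170,220),(337,50,4,330,165),.136),"fc":((293,233,4,170,220),(320,150,4,330,165),.136)}
np.set_printoptions(precision=4,suppress=True)
for k,(a,b,z) in d.items():
    a=f(*a);b=f(*b);print(k,*tri(a,b),"on z:",onz("top",a,z),onz("scene",b,z))
print("bun silhouette z.02",onz("top",f(402,215,7,300,240),.02),onz("scene",f(425,352,6,185,250),.02))
r=[("castor",225,165,.05),("tall",358,387,.054),("knob",554,430,.03),("small",582,240,.024),("block",175,345,.034)]
for n,x,y,z in r: print(n,onz("top",f(x,y,7,300,240),z))
E
```

```text
bun [ 0.5616 -0.1684  0.032 ] [[-0.1, -0.1], [-0.2, 0.0]] on z: [ 0.5611 -0.1686  0.034 ] [ 0.563  -0.1687  0.034 ]
patch [0.4683 0.2405 0.1071] [[-0.0, -0.0], [-0.0, 0.0]] on z: [0.4682 0.2403 0.108 ] [0.469  0.2398 0.108 ]
fa [0.5513 0.2468 0.1406] [[26.7, 14.9], [31.8, -12.1]] on z: [0.593  0.3242 0.136 ] [0.5236 0.164  0.136 ]
fb [0.6393 0.2427 0.2151] [[-3.3, -3.2], [-4.8, 0.9]] on z: [0.6448 0.2479 0.136 ] [0.5965 0.3224 0.136 ]
fc [0.5861 0.2206 0.1072] [[-18.3, -21.4], [-27.7, 1.2]] on z: [0.5226 0.1626 0.136 ] [0.6463 0.25   0.136 ]
bun silhouette z.02 [ 0.5605 -0.1698  0.02  ] [ 0.5607 -0.1696  0.02  ]
castor [ 0.5777 -0.0907  0.05  ]
tall [ 0.4837 -0.147   0.054 ]
knob [ 0.4678 -0.2334  0.03  ]
small [ 0.5502 -0.2475  0.024 ]
block [ 0.5018 -0.0706  0.034 ]
```

Measurements check out. The bun top triangulates to z≈0.032 (34 mm given) at (0.561,-0.169). The patch comes to z≈0.107 (108 mm given) at (0.469,0.240). In the scan above I paired the fitted feet wrongly between the two views. Matched up correctly, they agree within 3 mm, and the rectangle they form puts the bare corner at (0.471,0.239). Next I'll work out the shift in tool axes, and shut the fingers so they make a pointer.

```bash
cat > go.py <<'E'
from plant import *
import numpy as np,sys
from scipy.spatial.transform import Rotation as R
s=get_state();r=R.from_quat(s["tcp_rot"])
t=np.array([float(v) for v in sys.argv[1:4]])
tip=s["eef_pos"]+r.apply([0,0,.173])
print("time",s["time"],"tip",tip.round(4),"open",round(s["opening"],3),"tool shift mm (tip to target)",(r.inv().apply(t-tip)*1000).round(1),"z axis",r.apply([0,0,1]).round(4),"dq",abs(s["dq"]).max().round(4))
E
python3 -m jog '[{"grip":1},{"grip":1}]' 20; python3 go.py 0.561 -0.169 0.232
```

```text
time 0.2 tip [ 0.1883 -0.6477  0.2308] open 1.0 tool shift mm (tip to target) [-355.7 -491.5   -0.5] z axis [-2.0e-04  1.6e-03 -1.0e+00] dq 0.0035$[0]: bad value
```

```bash
python3 -m jog '[{"x":0,"y":0,"z":0,"rx":0,"ry":0,"rz":0,"grip":1.0}]' 20
```

```text
time: 0.28
eef_pos: [0.1884, -0.6481, 0.4042]
tcp_rot: [0.8, -0.6, -0.0, -0.0]
contact_force: [-0.7, -0.3, 0.8]
opening: 0.885
```

```bash
python3 -m jog '[{"x":0,"y":0,"z":0,"rx":0,"ry":0,"rz":0,"grip":0.99}]' 20
```

```text
time: 0.37
eef_pos: [0.1883, -0.6481, 0.4045]
tcp_rot: [0.8, -0.6, -0.0, -0.0]
contact_force: [0.4, -0.7, -0.3]
opening: 0.749
```

All keys are needed in each row. Travelling at height now.

```bash
python3 -m jog '[{"x":-10,"y":-14,"z":0,"rx":0,"ry":0,"rz":0,"grip":1.0},{"x":-20,"y":-28,"z":0,"rx":0,"ry":0,"rz":0,"grip":1.0},{"x":-20,"y":-28,"z":0,"rx":0,"ry":0,"rz":0,"grip":1.0},{"x":-20,"y":-28,"z":0,"rx":0,"ry":0,"rz":0,"grip":1.0},{"x":-20,"y":-28,"z":0,"rx":0,"ry":0,"rz":0,"grip":1.0},{"x":-20,"y":-28,"z":0,"rx":0,"ry":0,"rz":0,"grip":1.0},{"x":-20,"y":-28,"z":0,"rx":0,"ry":0,"rz":0,"grip":1.0},{"x":-20,"y":-28,"z":0,"rx":0,"ry":0,"rz":0,"grip":1.0}]'
python3 go.py 0.561 -0.169 0.232
```

```text
time: 1.03
eef_pos: [0.3489, -0.444, 0.4049]
tcp_rot: [0.8, -0.601, 0.0, 0.0]
contact_force: [-0.2, -0.1, 0.2]
opening: -0.0
time 1.0333 tip [ 0.349  -0.4441  0.2319] open -0.0 tool shift mm (tip to target) [-2.051e+02 -2.803e+02 -1.000e-01] z axis [ 3.e-04 -4.e-04 -1.e+00] dq 0.6691
```

```bash
python3 -m jog '[{"x":-22,"y":-30,"z":0,"rx":0,"ry":0,"rz":0,"grip":1.0},{"x":-22,"y":-30,"z":0,"rx":0,"ry":0,"rz":0,"grip":1.0},{"x":-22,"y":-30,"z":0,"rx":0,"ry":0,"rz":0,"grip":1.0},{"x":-22,"y":-30,"z":0,"rx":0,"ry":0,"rz":0,"grip":1.0},{"x":-22,"y":-30,"z":0,"rx":0,"ry":0,"rz":0,"grip":1.0},{"x":-22,"y":-30,"z":0,"rx":0,"ry":0,"rz":0,"grip":1.0},{"x":-22,"y":-30,"z":0,"rx":0,"ry":0,"rz":0,"grip":1.0},{"x":-22,"y":-30,"z":0,"rx":0,"ry":0,"rz":0,"grip":1.0}]'
python3 -m jog '[{"x":-18,"y":-25,"z":0,"rx":0,"ry":0,"rz":0,"grip":1.0},{"x":-11,"y":-15,"z":0,"rx":0,"ry":0,"rz":0,"grip":1.0},{"x":0,"y":0,"z":0,"rx":0,"ry":0,"rz":0,"grip":1.0},{"x":0,"y":0,"z":0,"rx":0,"ry":0,"rz":0,"grip":1.0}]'
python3 go.py 0.561 -0.169 0.232
python3 - <<'E'
from h import *
for n in C: cv2.imwrite(f"pics/{n}1.png",C[n]["frame"][:,:,::-1])
E
```

```text
time: 1.7
eef_pos: [0.5303, -0.2078, 0.4051]
tcp_rot: [0.8, -0.6, 0.0, -0.0]
contact_force: [0.2, -0.8, -1.1]
opening: -0.002
time: 2.03
eef_pos: [0.5602, -0.1697, 0.4047]
tcp_rot: [0.8, -0.599, -0.0, 0.0]
contact_force: [-0.4, -0.5, 0.6]
opening: -0.002
time 2.0333 tip [ 0.5601 -0.1698  0.2317] open -0.002 tool shift mm (tip to target) [-0.5 -1.1 -0.3] z axis [-4.e-04 -3.e-04 -1.e+00] dq 0.0374
```

View pics/scene1.png

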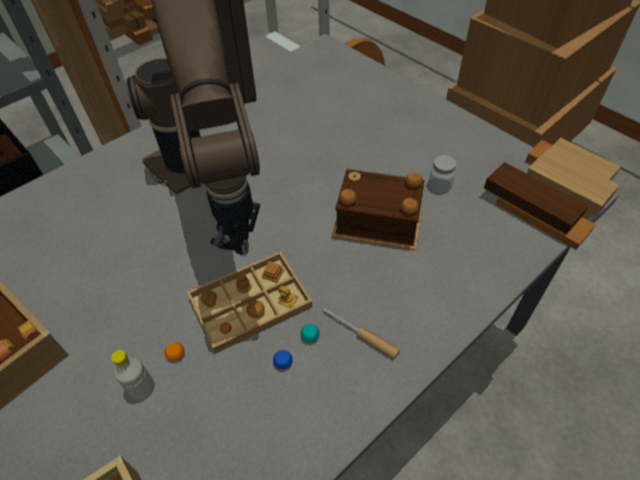

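View pics/top1.png

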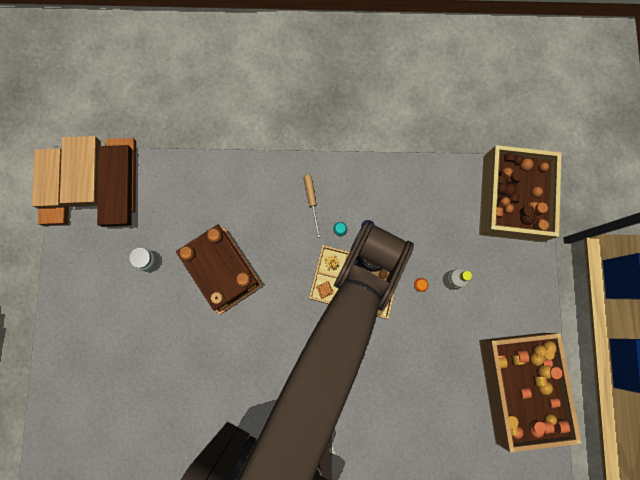

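The scene view shows the shut gripper at (235,245), well above the tray, while the wrist hides the bun in the top view. I'll check the tip position against its projection.

Run:
```python
import cv2,numpy as np
from h import *
c=C["scene"];s=get_state();i=c["frame"][:,:,::-1].copy()
x,y,w,h,k=185,195,100,80,8
im=cv2.resize(i[y:y+h,x:x+w],None,fx=k,fy=k,interpolation=cv2.INTER_CUBIC);im=cv2.convertScaleAbs(im,alpha=2.5,beta=20)
for d,col in((.173,(0,255,0)),(.160,(0,0,255)),(.186,(255,0,255))):
    u=c["intrinsics"]@(c["R"]@(s["eef_pos"]-[0,0,d])+c["t"]);u=u[:2]/u[2];print(d,u)
    cv2.drawMarker(im,(int((u[0]-x+.5)*k),int((u[1]-y+.5)*k)),col,cv2.MARKER_CROSS,20,1)
cv2.imwrite("pics/tip1.png",im)
```

```text
0.173 [240.97521112 252.10824988]
0.16 [240.00854694 248.04522984]
0.186 [241.92259742 256.09024237]
```

View pics/tip1.png

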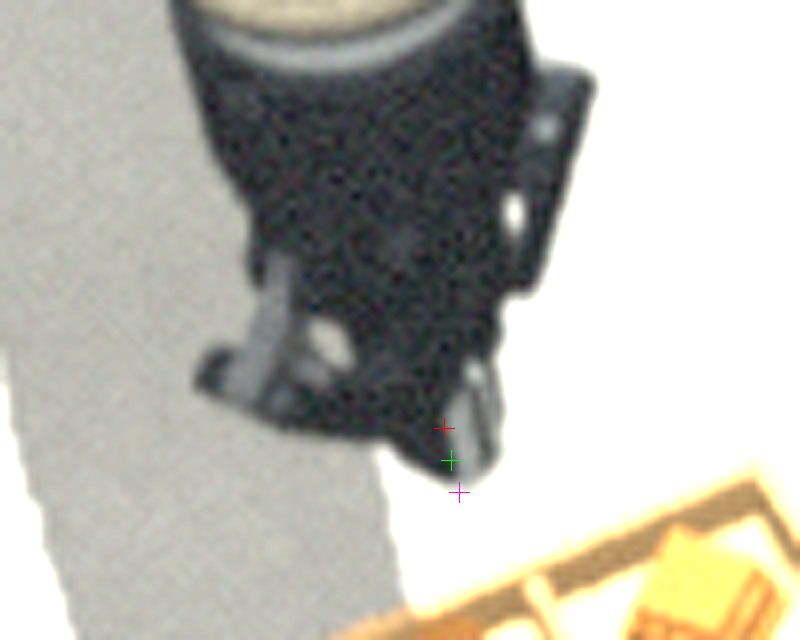

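The shut tips end at about 173 mm ahead of the TCP, as stated, and lie on the axis. Descending straight to 25 mm above the bun and holding.

```bash
python3 -m jog '[{"x":-0.5,"y":-1,"z":15,"rx":0,"ry":0,"rz":0,"grip":1.0},{"x":0,"y":0,"z":28,"rx":0,"ry":0,"rz":0,"grip":1.0},{"x":0,"y":0,"z":28,"rx":0,"ry":0,"rz":0,"grip":1.0},{"x":0,"y":0,"z":28,"rx":0,"ry":0,"rz":0,"grip":1.0},{"x":0,"y":0,"z":28,"rx":0,"ry":0,"rz":0,"grip":1.0},{"x":0,"y":0,"z":22,"rx":0,"ry":0,"rz":0,"grip":1.0},{"x":0,"y":0,"z":15,"rx":0,"ry":0,"rz":0,"grip":1.0},{"x":0,"y":0,"z":5,"rx":0,"ry":0,"rz":0,"grip":1.0}]'
python3 -m jog '[{"x":0,"y":0,"z":3,"rx":0,"ry":0,"rz":0,"grip":1.0},{"x":0,"y":0,"z":0,"rx":0,"ry":0,"rz":0,"grip":1.0},{"x":0,"y":0,"z":0,"rx":0,"ry":0,"rz":0,"grip":1.0},{"x":0,"y":0,"z":0,"rx":0,"ry":0,"rz":0,"grip":1.0}]'
python3 go.py 0.561 -0.169 0.059
python3 - <<'E'
from h import *
c=C["scene"];s=get_state();i=c["frame"][:,:,::-1]
x,y,w,h,k=205,230,100,80,8
im=cv2.resize(i[y:y+h,x:x+w],None,fx=k,fy=k,interpolation=cv2.INTER_CUBIC);im=cv2.convertScaleAbs(im,alpha=2,beta=10)
u=c["intrinsics"]@(c["R"]@(s["eef_pos"]-[0,0,.173])+c["t"]);u=u[:2]/u[2];print(u)
cv2.drawMarker(im,(int((u[0]-x+.5)*k),int((u[1]-y+.5)*k)),(0,255,0),cv2.MARKER_CROSS,20,1)
cv2.imwrite("pics/tip2.png",im)
E
```

```text
time: 2.9
eef_pos: [0.559, -0.1704, 0.2324]
tcp_rot: [0.799, -0.601, -0.003, 0.001]
contact_force: [-0.5, -0.2, -0.9]
opening: 0.002
time: 3.23
eef_pos: [0.5612, -0.1702, 0.2344]
tcp_rot: [0.8, -0.601, 0.001, -0.0]
contact_force: [-0.6, -0.5, -0.1]
opening: 0.002
time 3.2333 tip [ 0.5617 -0.1705  0.0614] open 0.002 tool shift mm (tip to target) [-1.6  0.3  2.4] z axis [ 0.0027 -0.0013 -1.    ] dq 0.0039
[253.1014885  298.82527059]
```

View pics/tip2.png

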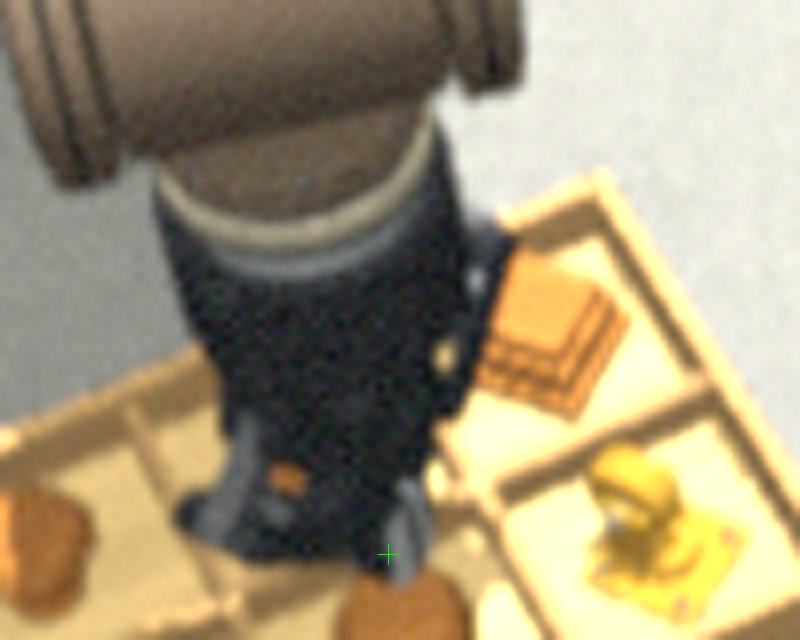

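The tips are just above the bun and clear of everything. I'll trim 2 mm down and 1.5 mm sideways, then hold.

```bash
python3 -m jog '[{"x":-1.5,"y":0,"z":2,"rx":0,"ry":0,"rz":0,"grip":1.0},{"x":0,"y":0,"z":0,"rx":0,"ry":0,"rz":0,"grip":1.0},{"x":0,"y":0,"z":0,"rx":0,"ry":0,"rz":0,"grip":1.0},{"x":0,"y":0,"z":0,"rx":0,"ry":0,"rz":0,"grip":1.0},{"x":0,"y":0,"z":0,"rx":0,"ry":0,"rz":0,"grip":1.0},{"x":0,"y":0,"z":0,"rx":0,"ry":0,"rz":0,"grip":1.0},{"x":0,"y":0,"z":0,"rx":0,"ry":0,"rz":0,"grip":1.0},{"x":0,"y":0,"z":0,"rx":0,"ry":0,"rz":0,"grip":1.0}]'
python3 go.py 0.561 -0.169 0.059
for k in 1; do python3 -m jog '[{"x":0,"y":0,"z":0,"rx":0,"ry":0,"rz":0,"grip":1.0},{"x":0,"y":0,"z":0,"rx":0,"ry":0,"rz":0,"grip":1.0},{"x":0,"y":0,"z":0,"rx":0,"ry":0,"rz":0,"grip":1.0},{"x":0,"y":0,"z":0,"rx":0,"ry":0,"rz":0,"grip":1.0},{"x":0,"y":0,"z":0,"rx":0,"ry":0,"rz":0,"grip":1.0},{"x":0,"y":0,"z":0,"rx":0,"ry":0,"rz":0,"grip":1.0},{"x":0,"y":0,"z":0,"rx":0,"ry":0,"rz":0,"grip":1.0},{"x":0,"y":0,"z":0,"rx":0,"ry":0,"rz":0,"grip":1.0}]'; done
python3 go.py 0.561 -0.169 0.059
```

```text
time: 4.0
eef_pos: [0.5603, -0.1683, 0.2307]
tcp_rot: [0.8, -0.6, -0.0, 0.0]
contact_force: [-0.4, 0.6, -0.5]
opening: 0.0
time 4.0 tip [ 0.5603 -0.1683  0.0577] open 0.0 tool shift mm (tip to target) [ 0.8 -0.5 -1.3] z axis [-0.  0. -1.] dq 0.0018
time: 4.67
eef_pos: [0.5603, -0.1683, 0.2307]
tcp_rot: [0.8, -0.6, 0.0, 0.0]
contact_force: [0.3, 0.1, 0.1]
opening: -0.002
time 4.6667 tip [ 0.5603 -0.1683  0.0577] open -0.002 tool shift mm (tip to target) [ 0.8 -0.5 -1.3] z axis [ 0. -0. -1.] dq 0.0019
```

It is steady at 23.7 mm above, within 1 mm laterally. Continuing to hold.

```bash
python3 -m jog '[{"x":0,"y":0,"z":0,"rx":0,"ry":0,"rz":0,"grip":1.0},{"x":0,"y":0,"z":0,"rx":0,"ry":0,"rz":0,"grip":1.0},{"x":0,"y":0,"z":0,"rx":0,"ry":0,"rz":0,"grip":1.0},{"x":0,"y":0,"z":0,"rx":0,"ry":0,"rz":0,"grip":1.0},{"x":0,"y":0,"z":0,"rx":0,"ry":0,"rz":0,"grip":1.0},{"x":0,"y":0,"z":0,"rx":0,"ry":0,"rz":0,"grip":1.0},{"x":0,"y":0,"z":0,"rx":0,"ry":0,"rz":0,"grip":1.0},{"x":0,"y":0,"z":0,"rx":0,"ry":0,"rz":0,"grip":1.0}]'
python3 -m jog '[{"x":0,"y":0,"z":0,"rx":0,"ry":0,"rz":0,"grip":1.0},{"x":0,"y":0,"z":0,"rx":0,"ry":0,"rz":0,"grip":1.0},{"x":0,"y":0,"z":0,"rx":0,"ry":0,"rz":0,"grip":1.0},{"x":0,"y":0,"z":0,"rx":0,"ry":0,"rz":0,"grip":1.0},{"x":0,"y":0,"z":0,"rx":0,"ry":0,"rz":0,"grip":1.0},{"x":0,"y":0,"z":0,"rx":0,"ry":0,"rz":0,"grip":1.0},{"x":0,"y":0,"z":0,"rx":0,"ry":0,"rz":0,"grip":1.0},{"x":0,"y":0,"z":0,"rx":0,"ry":0,"rz":0,"grip":1.0}]'
python3 -m jog '[{"x":0,"y":0,"z":0,"rx":0,"ry":0,"rz":0,"grip":1.0},{"x":0,"y":0,"z":0,"rx":0,"ry":0,"rz":0,"grip":1.0},{"x":0,"y":0,"z":0,"rx":0,"ry":0,"rz":0,"grip":1.0},{"x":0,"y":0,"z":0,"rx":0,"ry":0,"rz":0,"grip":1.0},{"x":0,"y":0,"z":0,"rx":0,"ry":0,"rz":0,"grip":1.0},{"x":0,"y":0,"z":0,"rx":0,"ry":0,"rz":0,"grip":1.0},{"x":0,"y":0,"z":0,"rx":0,"ry":0,"rz":0,"grip":1.0},{"x":0,"y":0,"z":0,"rx":0,"ry":0,"rz":0,"grip":1.0}]'
python3 go.py 0.561 -0.169 0.059
python3 -m jog '[{"x":0,"y":0,"z":-10,"rx":0,"ry":0,"rz":0,"grip":1.0},{"x":0,"y":0,"z":-25,"rx":0,"ry":0,"rz":0,"grip":1.0},{"x":0,"y":0,"z":-30,"rx":0,"ry":0,"rz":0,"grip":1.0},{"x":0,"y":0,"z":-30,"rx":0,"ry":0,"rz":0,"grip":1.0},{"x":0,"y":0,"z":-30,"rx":0,"ry":0,"rz":0,"grip":1.0},{"x":0,"y":0,"z":-30,"rx":0,"ry":0,"rz":0,"grip":1.0},{"x":0,"y":0,"z":-20,"rx":0,"ry":0,"rz":0,"grip":1.0},{"x":0,"y":0,"z":-5,"rx":0,"ry":0,"rz":0,"grip":1.0}]'
python3 go.py 0.4695 0.240 0.238
```

```text
time: 5.33
eef_pos: [0.5603, -0.1683, 0.2307]
tcp_rot: [0.8, -0.6, -0.0, -0.0]
contact_force: [0.3, -0.1, -0.2]
opening: -0.003
time: 6.0
eef_pos: [0.5603, -0.1684, 0.2307]
tcp_rot: [0.8, -0.6, -0.0, 0.0]
contact_force: [0.3, -0.7, 0.3]
opening: -0.001
time: 6.67
eef_pos: [0.5603, -0.1683, 0.2307]
tcp_rot: [0.8, -0.6, 0.0, -0.0]
contact_force: [0.1, 0.3, -0.6]
opening: 0.001
time 6.6667 tip [ 0.5603 -0.1683  0.0577] open 0.001 tool shift mm (tip to target) [ 0.8 -0.5 -1.3] z axis [ 0.  0. -1.] dq 0.0023
time: 7.33
eef_pos: [0.5608, -0.1685, 0.417]
tcp_rot: [0.8, -0.6, 0.005, -0.001]
contact_force: [0.5, -0.6, 0.8]
opening: -0.002
time 7.3333 tip [ 0.5623 -0.1693  0.244 ] open -0.002 tool shift mm (tip to target) [-419.   -25.1    3.4] z axis [ 0.0087 -0.0043 -1.    ] dq 0.0676
```

```bash
python3 -m jog '[{"x":-15,"y":-1,"z":0,"rx":0,"ry":0,"rz":0,"grip":1.0},{"x":-30,"y":-2,"z":0,"rx":0,"ry":0,"rz":0,"grip":1.0},{"x":-30,"y":-2,"z":0,"rx":0,"ry":0,"rz":0,"grip":1.0},{"x":-30,"y":-2,"z":0,"rx":0,"ry":0,"rz":0,"grip":1.0},{"x":-30,"y":-2,"z":0,"rx":0,"ry":0,"rz":0,"grip":1.0},{"x":-30,"y":-2,"z":0,"rx":0,"ry":0,"rz":0,"grip":1.0},{"x":-30,"y":-2,"z":0,"rx":0,"ry":0,"rz":0,"grip":1.0},{"x":-30,"y":-2,"z":0,"rx":0,"ry":0,"rz":0,"grip":1.0}]'
python3 -m jog '[{"x":-30,"y":-2,"z":0,"rx":0,"ry":0,"rz":0,"grip":1.0},{"x":-30,"y":-2,"z":0,"rx":0,"ry":0,"rz":0,"grip":1.0},{"x":-30,"y":-2,"z":0,"rx":0,"ry":0,"rz":0,"grip":1.0},{"x":-30,"y":-2,"z":0,"rx":0,"ry":0,"rz":0,"grip":1.0},{"x":-30,"y":-2,"z":0,"rx":0,"ry":0,"rz":0,"grip":1.0},{"x":-30,"y":-2,"z":0,"rx":0,"ry":0,"rz":0,"grip":1.0},{"x":-12,"y":0,"z":0,"rx":0,"ry":0,"rz":0,"grip":1.0},{"x":0,"y":0,"z":0,"rx":0,"ry":0,"rz":0,"grip":1.0}]'
python3 -m jog '[{"x":0,"y":0,"z":0,"rx":0,"ry":0,"rz":0,"grip":1.0},{"x":0,"y":0,"z":0,"rx":0,"ry":0,"rz":0,"grip":1.0},{"x":0,"y":0,"z":0,"rx":0,"ry":0,"rz":0,"grip":1.0}]'
python3 go.py 0.4695 0.240 0.133
```

```text
time: 8.0
eef_pos: [0.5103, 0.054, 0.4082]
tcp_rot: [0.8, -0.6, -0.002, 0.001]
contact_force: [-0.1, 0.4, 0.2]
opening: 0.002
time: 8.67
eef_pos: [0.4681, 0.2418, 0.4086]
tcp_rot: [0.801, -0.599, -0.001, 0.001]
contact_force: [0.3, 0.4, -0.2]
opening: -0.005
time: 8.92
eef_pos: [0.4701, 0.2386, 0.4102]
tcp_rot: [0.799, -0.601, -0.0, 0.0]
contact_force: [-0.3, 0.2, -0.4]
opening: 0.005
time 8.9167 tip [0.4699 0.2385 0.2372] open 0.005 tool shift mm (tip to target) [-1.600e+00 -1.000e-01  1.042e+02] z axis [-7.e-04 -6.e-04 -1.e+00] dq 0.006
```

```bash
python3 -m jog '[{"x":-1,"y":0,"z":10,"rx":0,"ry":0,"rz":0,"grip":1.0},{"x":0,"y":0,"z":20,"rx":0,"ry":0,"rz":0,"grip":1.0},{"x":0,"y":0,"z":25,"rx":0,"ry":0,"rz":0,"grip":1.0},{"x":0,"y":0,"z":20,"rx":0,"ry":0,"rz":0,"grip":1.0},{"x":0,"y":0,"z":15,"rx":0,"ry":0,"rz":0,"grip":1.0},{"x":0,"y":0,"z":10,"rx":0,"ry":0,"rz":0,"grip":1.0},{"x":0,"y":0,"z":3,"rx":0,"ry":0,"rz":0,"grip":1.0},{"x":0,"y":0,"z":0,"rx":0,"ry":0,"rz":0,"grip":1.0}]'
python3 -m jog '[{"x":0,"y":0,"z":0,"rx":0,"ry":0,"rz":0,"grip":1.0},{"x":0,"y":0,"z":0,"rx":0,"ry":0,"rz":0,"grip":1.0},{"x":0,"y":0,"z":0,"rx":0,"ry":0,"rz":0,"grip":1.0},{"x":0,"y":0,"z":0,"rx":0,"ry":0,"rz":0,"grip":1.0}]'
python3 go.py 0.4695 0.240 0.133
python3 - <<'E'
from h import *
c=C["scene"];s=get_state();i=c["frame"][:,:,::-1]
x,y,w,h,k=310,110,130,100,6
im=cv2.resize(i[y:y+h,x:x+w],None,fx=k,fy=k,interpolation=cv2.INTER_CUBIC);im=cv2.convertScaleAbs(im,alpha=2,beta=10)
for p,col in((s["eef_pos"]-[0,0,.173],(0,255,0)),(np.array([.4695,.24,.108]),(0,0,255))):
    u=c["intrinsics"]@(c["R"]@p+c["t"]);u=u[:2]/u[2];print(u)
    cv2.drawMarker(im,(int((u[0]-x+.5)*k),int((u[1]-y+.5)*k)),col,cv2.MARKER_CROSS,20,1)
cv2.imwrite("pics/tip3.png",im);cv2.imwrite("pics/top3.png",C["top"]["frame"][:,:,::-1])
E
```

```text
time: 9.58
eef_pos: [0.4695, 0.2401, 0.3067]
tcp_rot: [0.799, -0.601, -0.001, 0.001]
contact_force: [0.4, -0.2, -0.2]
opening: -0.004
time: 9.92
eef_pos: [0.4698, 0.2407, 0.3088]
tcp_rot: [0.8, -0.6, 0.001, -0.001]
contact_force: [0.4, 0.5, 0.2]
opening: -0.0
time 9.9167 tip [0.4701 0.2408 0.1358] open -0.0 tool shift mm (tip to target) [0.6 0.8 2.8] z axis [ 1.9e-03  6.0e-04 -1.0e+00] dq 0.0066
[354.85579244 167.72479847]
[354.31696786 175.69131394]
```

View pics/tip3.png

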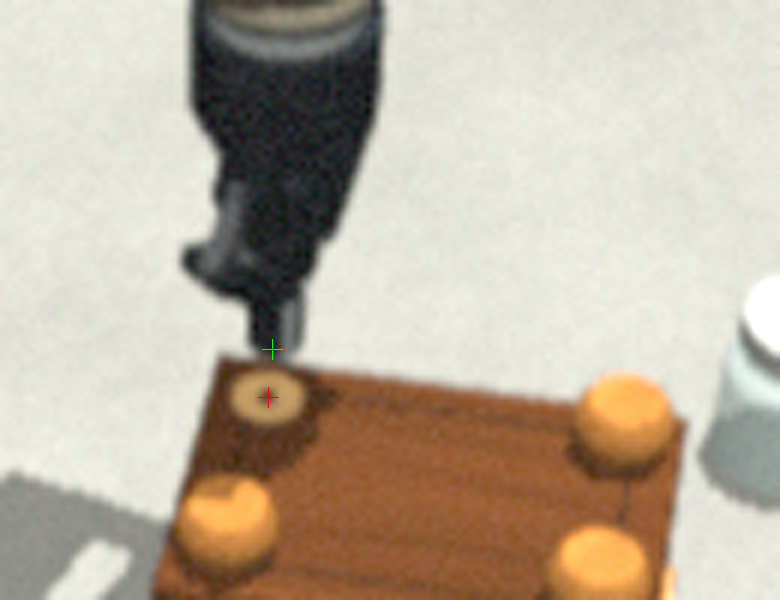

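View pics/top3.png

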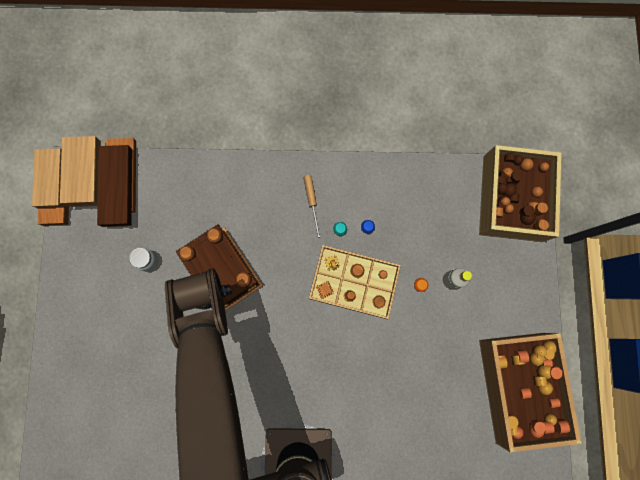

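The tips stand straight over the patch (patch at (354,176), tip at (355,168)), and the tray is unchanged in the top view. I'll trim 1.5 mm down, then hold.

```bash
python3 -m jog '[{"x":0.5,"y":0.5,"z":1.5,"rx":0,"ry":0,"rz":0,"grip":1.0},{"x":0,"y":0,"z":0,"rx":0,"ry":0,"rz":0,"grip":1.0},{"x":0,"y":0,"z":0,"rx":0,"ry":0,"rz":0,"grip":1.0},{"x":0,"y":0,"z":0,"rx":0,"ry":0,"rz":0,"grip":1.0},{"x":0,"y":0,"z":0,"rx":0,"ry":0,"rz":0,"grip":1.0},{"x":0,"y":0,"z":0,"rx":0,"ry":0,"rz":0,"grip":1.0},{"x":0,"y":0,"z":0,"rx":0,"ry":0,"rz":0,"grip":1.0},{"x":0,"y":0,"z":0,"rx":0,"ry":0,"rz":0,"grip":1.0}]'
python3 go.py 0.4695 0.240 0.133
```

```text
time: 10.68
eef_pos: [0.4692, 0.24, 0.3063]
tcp_rot: [0.8, -0.6, 0.0, -0.0]
contact_force: [-1.1, -0.2, 0.1]
opening: -0.003
time 10.6833 tip [0.4692 0.24   0.1333] open -0.003 tool shift mm (tip to target) [ 0.1 -0.2  0.3] z axis [ 1.e-04 -0.e+00 -1.e+00] dq 0.0017
```

Within 0.4 mm of the target, 25 mm above the patch. Holding.

```bash
python3 -m jog '[{"x":0,"y":0,"z":0,"rx":0,"ry":0,"rz":0,"grip":1.0},{"x":0,"y":0,"z":0,"rx":0,"ry":0,"rz":0,"grip":1.0},{"x":0,"y":0,"z":0,"rx":0,"ry":0,"rz":0,"grip":1.0},{"x":0,"y":0,"z":0,"rx":0,"ry":0,"rz":0,"grip":1.0},{"x":0,"y":0,"z":0,"rx":0,"ry":0,"rz":0,"grip":1.0},{"x":0,"y":0,"z":0,"rx":0,"ry":0,"rz":0,"grip":1.0},{"x":0,"y":0,"z":0,"rx":0,"ry":0,"rz":0,"grip":1.0},{"x":0,"y":0,"z":0,"rx":0,"ry":0,"rz":0,"grip":1.0}]'
python3 -m jog '[{"x":0,"y":0,"z":0,"rx":0,"ry":0,"rz":0,"grip":1.0},{"x":0,"y":0,"z":0,"rx":0,"ry":0,"rz":0,"grip":1.0},{"x":0,"y":0,"z":0,"rx":0,"ry":0,"rz":0,"grip":1.0},{"x":0,"y":0,"z":0,"rx":0,"ry":0,"rz":0,"grip":1.0},{"x":0,"y":0,"z":0,"rx":0,"ry":0,"rz":0,"grip":1.0},{"x":0,"y":0,"z":0,"rx":0,"ry":0,"rz":0,"grip":1.0},{"x":0,"y":0,"z":0,"rx":0,"ry":0,"rz":0,"grip":1.0},{"x":0,"y":0,"z":0,"rx":0,"ry":0,"rz":0,"grip":1.0}]'
python3 -m jog '[{"x":0,"y":0,"z":0,"rx":0,"ry":0,"rz":0,"grip":1.0},{"x":0,"y":0,"z":0,"rx":0,"ry":0,"rz":0,"grip":1.0},{"x":0,"y":0,"z":0,"rx":0,"ry":0,"rz":0,"grip":1.0},{"x":0,"y":0,"z":0,"rx":0,"ry":0,"rz":0,"grip":1.0},{"x":0,"y":0,"z":0,"rx":0,"ry":0,"rz":0,"grip":1.0},{"x":0,"y":0,"z":0,"rx":0,"ry":0,"rz":0,"grip":1.0},{"x":0,"y":0,"z":0,"rx":0,"ry":0,"rz":0,"grip":1.0},{"x":0,"y":0,"z":0,"rx":0,"ry":0,"rz":0,"grip":1.0}]'
python3 -m jog '[{"x":0,"y":0,"z":0,"rx":0,"ry":0,"rz":0,"grip":1.0},{"x":0,"y":0,"z":0,"rx":0,"ry":0,"rz":0,"grip":1.0},{"x":0,"y":0,"z":0,"rx":0,"ry":0,"rz":0,"grip":1.0},{"x":0,"y":0,"z":0,"rx":0,"ry":0,"rz":0,"grip":1.0}]'
python3 go.py 0.4695 0.240 0.133; python3 -c "
from plant import *
print(sign_off())"
```

```text
time: 11.35
eef_pos: [0.4692, 0.24, 0.3063]
tcp_rot: [0.8, -0.6, 0.0, -0.0]
contact_force: [0.5, 0.5, -0.0]
opening: 0.006
time: 12.02
eef_pos: [0.4692, 0.24, 0.3062]
tcp_rot: [0.8, -0.6, 0.0, 0.0]
contact_force: [-0.2, -0.1, 0.2]
opening: 0.0
time: 12.68
eef_pos: [0.4692, 0.24, 0.3062]
tcp_rot: [0.8, -0.6, -0.0, 0.0]
contact_force: [-0.3, 0.2, 0.1]
opening: -0.001
time: 13.02
eef_pos: [0.4692, 0.24, 0.3062]
tcp_rot: [0.8, -0.6, -0.0, 0.0]
contact_force: [0.3, 0.3, 0.0]
opening: -0.001
time 13.0167 tip [0.4692 0.24   0.1332] open -0.001 tool shift mm (tip to target) [ 0.1 -0.3  0.2] z axis [-0. -0. -1.] dq 0.0025
the job is handed in; nothing more can be done
None
```

The job is handed in, at 13.0 s of the 45 s allowed. With the fingers shut, I pointed straight down at the matching bun spare (middle compartment on the far side of the tray), then at the bare corner, where the arm stayed.

| Target | Fingertips above it | Sideways error, against my measured point | Held still |
|---|---|---|---|
| Matching bun spare | about 24 mm | within 1 mm | at least 2.6 s |
| Bare corner | about 25 mm | within 0.4 mm | about 2.3 s, and still there at hand-in |

- **Contact:** force readings stayed at noise level, about 1 N or less. The last picture showed the tray undisturbed and the fingertips clear of the box. I took no picture after the final 1.5 mm downward trim.
- **Disagreements:**
  - The bun top measured 32 mm above the bench against the stated 34 mm.
  - The bare corner measured 107 mm against 108 mm. I worked to the stated heights for both.
  - I first paired the fitted feet wrongly between the two views. Paired correctly, they agreed to within about 3 mm and confirmed the bare corner.

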